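# Flip the stock tags of the stone tubs

### The arm

A 6-joint arm with a two-finger parallel gripper is mounted at the origin on the work surface. World frame = base frame: x ahead of the robot, y to its left, z up, the work surface at z = 0. Lengths are in m, angles in rad, forces in N, time in s.
With the tool pointing down it reaches from about 0.275 to 0.875 m from the base axis. Payload 12.5 kg.
Tool frame: the origin (TCP) lies at the very end of the fingers, on their centre line; the grasp point (between the pads) lies 19 mm behind it; z points along the fingers, y is the direction in which the jaws open and shut (so a half turn about z gives the same grasp; the last joint's range is limited). The gripper opens to 85 mm and grips with 20 to 120 N. Pads are 22 mm wide; open, the fingers measure 114 mm over their backs; the gripper's body (76 mm by 85 mm) begins 54 mm behind the grasp point. The pads swing forward as they close: fully open they stand 13 mm farther back than shut.
Start: joints at [-1.33, 0.351, 1.652, -0, 1.139, -0.085], TCP at [0.176, -0.521, 0.231] pointing down, gripper open.
Joint ranges: [-2.75, 2.75], [-0.79, 2.1], [0.01, 2.65], [-1.57, 4.71], [0.07, 3.14], [-2.87, 2.87]. Speed limits (rad/s): [2.22, 2.22, 2.79, 3.14, 3.14, 3.14].

### API

Orientations are given as a unit quaternion [w, x, y, z].
In Python, from rig import manip gives the robot as it stands.
- The arm moves only by the shell command python3 -m pendant 'ROWS' [FORCE]. ROWS is JSON, a list of rows, each a list of 5 numbers: the finger opening in mm, from 0 to 85.4, then the shift along the tool's x, y, z in mm, then the turn about the tool's z in rad. In form: [[jaw, dx, dy, dz, twist], ...]. A call has 1 to 8 rows; each row is the pose to reach, as a shift and turn from the pose commanded when the call began, along the tool's axes at that moment; what a row does not reach only later rows make up. A row lasts 1/10 s, in which the tool goes at most 50 mm and 8.59 degrees, less where a joint would pass 70% of its speed; a pose out of reach is approached as far as the arm can. A call with a gripper value outside its range is refused whole. The fingers move at their own pace and stop on an object; FORCE is the grip in N (left out, the last holds). Time passes only in rows, so rows that repeat a pose let the fingers close. It gives the time, the measured TCP pose, the force and the opening at its end, in the units of the state.
- manip.read_state(): the state, without advancing time (a new reading comes with each control period).
- manip.read_camera(name): name is "scene" or "top"; returns a dict with "color" (420x560x3 uint8, red, green, blue), "intrinsics" (3x3 intrinsics, pixels), "R" (3x3) and "t" (3): a world point X has camera coordinates R X + t. Camera axes: x right, y down, z forward; pixel columns grow to the right and rows downward; lengths in m; the calibration is good to about 2 mm. A picture is of the moment at which its call begins. There is no depth.
- manip.close_job(): hands the job in, once; it reports no verdict.
Trained networks look in the newest picture that a camera, given by its name, has taken for a name from the list of things; names that differ only in an ending like _2 or _b are one class to them, and where a whole thing is asked for, a point or a joint stands for the part that bears it (a point fixed in the world has none). Each returns a list of dicts, best first, with "conf" (0 to 1); they miss things now and then, are a little off and sometimes report something else, mostly with a low value. They report only what shows in the picture. A call takes as long as a camera call. They do not tell look-alikes from the thing itself.
- manip.recognise(target, camera): "at" ([x, y, z] in m, in world coordinates, good to about 4 mm: the middle of the surface that is visible of it).
- manip.regions_of(target, camera): "region" (420x560 bool, what is visible of it).
- manip.mark_of(target, camera): "at" ([x, y, z] in m, in world coordinates, good to about 4 mm: a listed point, or the origin of a listed thing).
The state is a dict: "t": time; "joint_positions": joint angles; "qvel": joint speeds; "joint_torque": joint torques, N m; "tcp_pos": TCP position; "tool_rot": TCP orientation; "ft_force": force on the tool from outside, world axes, zero at the start; "ft_torque": the same for the moment, N m; "grip_width": opening from 0.0 (shut) to 1.0 (fully open).
Only numpy, scipy, OpenCV 4.12 (cv2) and the standard library are available. Lean on these libraries where they do the work, as an engineer would, in place of code of your own. Each camera call takes 0.05 s, during which the arm holds its last target.

### The job

On the stock board every tub of stones has a hinged tag in front of it. With a fingertip, gently push over the tags that are wrong, so that each full tub's tag leans towards its tub with the solid disc face up, and a nearly empty tub's tag leans away from it with the open ring face up. Do not pinch or shove the tags hard, and leave the tubs and everything else standing where they are.

Things in the scene. Friction and masses are not known exactly. Their poses are not given: they have to be found in the camera images.
- stand1: fixed aluminium frame carrying tag1, 60 x 66 mm, 23 mm tall, on the board. Origin: centre of its underside, at the board's top. x points level to the tub this tag belongs to, whose centre is 145 mm away along +x (other tubs 176 mm or more); y along the row; z up. The hinge axis runs along y, 14 mm above the origin.
- tag1 (a joint): lean of tag1, a white plate 50 mm wide (along y), 5 mm thick, free edge 62 mm from the hinge. 0: upright; +0.8 rad: on its stop, leaning to its tub, solid black disc face up ('full'); -0.8 rad: on its stop, leaning to the robot, open black ring face up ('refill'). On a stop, its free edge is 57 mm above the board, 44 mm to the side of the hinge.
- stand2: fixed aluminium frame carrying tag2, 60 x 66 mm, 23 mm tall, on the board. Origin: centre of its underside, at the board's top. x points level to the tub this tag belongs to, whose centre is 145 mm away along +x (other tubs 176 mm or more); y along the row; z up. The hinge axis runs along y, 14 mm above the origin.
- tag2 (a joint): lean of tag2, a white plate 50 mm wide (along y), 5 mm thick, free edge 62 mm from the hinge. 0: upright; +0.8 rad: on its stop, leaning to its tub, solid black disc face up ('full'); -0.8 rad: on its stop, leaning to the robot, open black ring face up ('refill'). On a stop, its free edge is 57 mm above the board, 44 mm to the side of the hinge.
- stand3: fixed aluminium frame carrying tag3, 60 x 66 mm, 23 mm tall, on the board. Origin: centre of its underside, at the board's top. x points level to the tub this tag belongs to, whose centre is 145 mm away along +x (other tubs 176 mm or more); y along the row; z up. The hinge axis runs along y, 14 mm above the origin.
- tag3 (a joint): lean of tag3, a white plate 50 mm wide (along y), 5 mm thick, free edge 62 mm from the hinge. 0: upright; +0.8 rad: on its stop, leaning to its tub, solid black disc face up ('full'); -0.8 rad: on its stop, leaning to the robot, open black ring face up ('refill'). On a stop, its free edge is 57 mm above the board, 44 mm to the side of the hinge.
- stand4: fixed aluminium frame carrying tag4, 60 x 66 mm, 23 mm tall, on the board. Origin: centre of its underside, at the board's top. x points level to the tub this tag belongs to, whose centre is 145 mm away along +x (other tubs 176 mm or more); y along the row; z up. The hinge axis runs along y, 14 mm above the origin.
- tag4 (a joint): lean of tag4, a white plate 50 mm wide (along y), 5 mm thick, free edge 62 mm from the hinge. 0: upright; +0.8 rad: on its stop, leaning to its tub, solid black disc face up ('full'); -0.8 rad: on its stop, leaning to the robot, open black ring face up ('refill'). On a stop, its free edge is 57 mm above the board, 44 mm to the side of the hinge.
- board: fixed plywood stock board, 280 x 460 x 12 mm; origin centre of underside, x from tags to tubs. Four tag frames in a row along y, 100 mm apart, in any order, on the robot's side; four tubs in a row behind. Tags weigh about 40 g and swing freely: pushed below the free edge, level or slightly rising, past upright, a tag falls onto its other stop by itself.
- tub_full_a: loose round clear plastic tub, 68 mm across the rim, 55 mm tall, standing at the tub end of the stock board, one per tag, in any order. Origin at the centre of its underside. It is full: blue stones heaped to the rim (60 mm to the top of the heap).
- tub_full_b: loose round clear plastic tub, 68 mm across the rim, 55 mm tall, standing at the tub end of the stock board, one per tag, in any order. Origin at the centre of its underside. It is full: blue stones heaped to the rim (60 mm to the top of the heap).
- tub_full_c: loose round clear plastic tub, 68 mm across the rim, 55 mm tall, standing at the tub end of the stock board, one per tag, in any order. Origin at the centre of its underside. It is full: blue stones heaped to the rim (60 mm to the top of the heap).
- tub_low: loose round clear plastic tub, 68 mm across the rim, 55 mm tall, standing at the tub end of the stock board, one per tag, in any order. Origin at the centre of its underside. It is nearly empty: only a few of the same blue stones, up to 12 mm high, scattered on its floor.
- pigment_pot: white pot with black lid, 22 mm across, 40 mm tall, standing on the board between two tag frames; bystander; origin at the centre of its underside
- mould_puck: small glass stub, 22 mm across, 26 mm tall, standing on the board between two tag frames; bystander; origin at the centre of its underside
- spatula: steel spatula with wooden handle, 170 mm long, lying on the table right of the board; bystander; origin at the middle of its length
- brush: paint brush, 170 mm long, lying on the table left of the board; bystander; origin at the middle of its length
- mixing_cup: clear cup with a wooden stick in it, 80 mm across, 100 mm tall, left of the board; bystander; origin at the centre of its underside
- varnish_tin: plain tin, 68 mm across, 55 mm tall, left of the board; bystander; origin at the centre of its underside
- stone_bottle: glass bottle, 54 mm across, 130 mm tall, right of the board; bystander; origin at the centre of its underside
Mind the look-alikes: they are no part of the job. Leave any red look-alike of the tub_full_a alone. Leave any turquoise look-alike of the tub_low alone.

How it is judged:
At the end, for the whole second after the job is handed in: The tag in front of each of the three full tubs rests beyond +0.65 rad (leaning to the tub, disc up) and the tag in front of the nearly empty tub rests beyond -0.65 rad (leaning to the robot, ring up), all four at rest (under 0.1 rad/s) ((horizontal distance between tub_full_a and stand1 above 0.16 m or value of joint tag1 above 0.65 rad) and (horizontal distance between tub_full_a and stand2 above 0.16 m or value of joint tag2 above 0.65 rad) and (horizontal distance between tub_full_a and stand3 above 0.16 m or value of joint tag3 above 0.65 rad) and (horizontal distance between tub_full_a and stand4 above 0.16 m or value of joint tag4 above 0.65 rad) and (horizontal distance between tub_full_b and stand1 above 0.16 m or value of joint tag1 above 0.65 rad) and (horizontal distance between tub_full_b and stand2 above 0.16 m or value of joint tag2 above 0.65 rad) and (horizontal distance between tub_full_b and stand3 above 0.16 m or value of joint tag3 above 0.65 rad) and (horizontal distance between tub_full_b and stand4 above 0.16 m or value of joint tag4 above 0.65 rad) and (horizontal distance between tub_full_c and stand1 above 0.16 m or value of joint tag1 above 0.65 rad) and (horizontal distance between tub_full_c and stand2 above 0.16 m or value of joint tag2 above 0.65 rad) and (horizontal distance between tub_full_c and stand3 above 0.16 m or value of joint tag3 above 0.65 rad) and (horizontal distance between tub_full_c and stand4 above 0.16 m or value of joint tag4 above 0.65 rad) and (horizontal distance between tub_low and stand1 above 0.16 m or value of joint tag1 below -0.65 rad) and (horizontal distance between tub_low and stand2 above 0.16 m or value of joint tag2 below -0.65 rad) and (horizontal distance between tub_low and stand3 above 0.16 m or value of joint tag3 below -0.65 rad) and (horizontal distance between tub_low and stand4 above 0.16 m or value of joint tag4 below -0.65 rad) and velocity of joint tag1 between -0.1 and 0.1 rad/s and velocity of joint tag2 between -0.1 and 0.1 rad/s and velocity of joint tag3 between -0.1 and 0.1 rad/s and velocity of joint tag4 between -0.1 and 0.1 rad/s); the robot touches nothing.
It fails at once if a tub is shifted by more than 12 mm, tipped or lifted (distance of any of tub_full_a, tub_full_b, tub_full_c, tub_low from where it was at the start of the episode above 0.012 m or angle between any of tub_full_a, tub_full_b, tub_full_c, tub_low's own z axis and vertical above 0.3 rad).
It fails at once if another loose thing is shifted by more than 20 mm or lifted (distance of any of pigment_pot, mould_puck, spatula, brush, mixing_cup, varnish_tin, stone_bottle from where it was at the start of the episode above 0.02 m).
It fails at once if a tag or its frame is pinched or shoved with more than 15 N (contact force between any of the arm, the fingers and stand1 above 15 N or contact force between any of the arm, the fingers and stand2 above 15 N or contact force between any of the arm, the fingers and stand3 above 15 N or contact force between any of the arm, the fingers and stand4 above 15 N).
It also fails if it takes over 56 s, if anything falls off the work surface, if the arm or the gripper's body presses on something with over 40 N, if the wrist force passes 120 N, or if a joint passes its speed limit or range.

## Working session

There is one attempt and no reset: what is moved stays moved. The work goes in short steps, Python scripts to look and compute and a shell command to move; the robot and the scene stay as the last step left them, time stands still between calls to the robot, and variables do not carry over. Pictures are saved under pics/ and viewed, and the job is handed in when it is done.

```bash
ls; mkdir -p pics; python3 - <<'E'
from rig import manip
import cv2
for n in("scene","top"):
    c=manip.read_camera(n); cv2.imwrite(f"pics/{n}0.png",c["color"][:,:,::-1]); print(n,c["intrinsics"],c["R"],c["t"])
s=manip.read_state();print(s["t"],s["tcp_pos"],s["tool_rot"],s["grip_width"])
E
```

```text
pics
scene [[439.86941763   0.         276.04291201]
 [  0.         439.86941763 204.29324449]
 [  0.           0.           1.        ]] [[-8.09196644e-03  9.99966977e-01  7.51813917e-04]
 [ 8.39922428e-01  7.20484035e-03 -5.42658645e-01]
 [-5.42646141e-01 -3.75971017e-03 -8.39952993e-01]] [-0.04300614 -0.4560613   1.31475228]
top [[435.83547922   0.         272.93677265]
 [  0.         435.83547922 206.33529328]
 [  0.           0.           1.        ]] [[-0.01268155 -0.99961008 -0.02487685]
 [-0.9829027   0.0170322  -0.18333627]
 [ 0.18368849  0.02212654 -0.98273545]] [0.04911015 0.59900769 1.02810543]
0.1 [ 0.17598446 -0.52078693  0.23084743] [-4.96397609e-04  9.86763931e-01  1.62162566e-01 -2.34478479e-05] 1.0058324942479953
```

View pics/scene0.png

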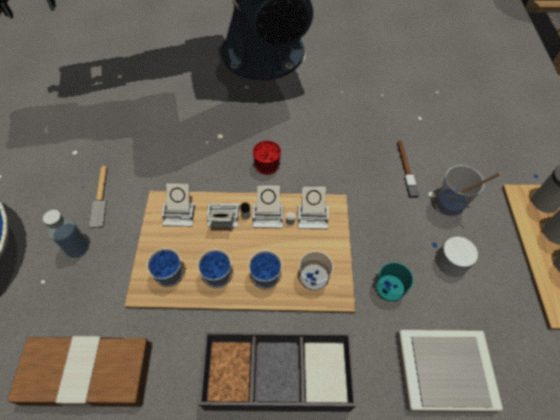

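View pics/top0.png

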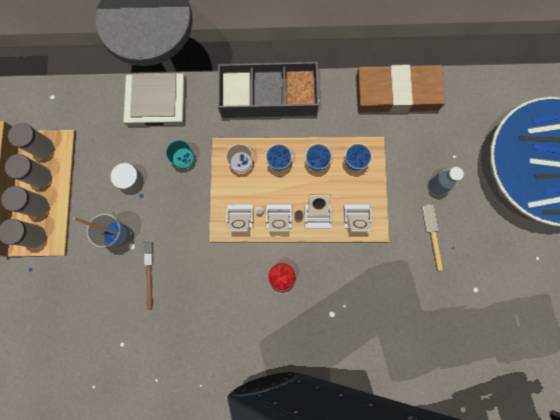

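```bash
python3 - <<'E'
from rig import manip
import numpy as np
for k in ["stand1","tub_full_a","tub_low","pigment_pot","mould_puck","board"]:
    for d in manip.mark_of(k,"top"): print(k,np.round(d["at"],3),round(d["conf"],2))
E
```

```text
stand1 [ 0.578 -0.07   0.014] 0.97
stand1 [ 0.58  -0.171  0.008] 0.95
stand1 [0.583 0.029 0.013] 0.63
stand1 [0.584 0.131 0.013] 0.59
tub_full_a [ 0.426  0.025 -0.002] 0.72
tub_full_a [ 0.725 -0.08   0.013] 0.71
tub_full_a [0.729 0.023 0.015] 0.7
tub_full_a [ 0.728 -0.176  0.016] 0.6
tub_low [ 0.747  0.281 -0.003] 0.73
tub_low [0.73  0.126 0.014] 0.68
pigment_pot [ 0.582 -0.024  0.012] 0.64
pigment_pot [0.731 0.122 0.012] 0.62
mould_puck [0.593 0.072 0.01 ] 0.64
board [ 0.659 -0.024 -0.   ] 0.56
```

The pictures show the low tub at y≈+0.13, and its tag is ring up, which is right. Among the full tubs, the tag at y≈−0.07 is already disc up. The tags at y≈0.03 and y≈−0.17 are ring up, which is wrong, so I need to flip those two towards +x.

```bash
python3 -m pendant '[[0,40,-22,0,0.1],[0,90,-49,0,0.2],[0,135,-73,0,0.3],[0,180,-98,0,0.326],[0,220,-120,0,0.326],[0,260,-141,0,0.326],[0,300,-163,0,0.326],[0,300,-163,0,0.326]]' 20
python3 - <<'E'
from rig import manip
import numpy as np
for c in("scene","top"):
  for d in manip.mark_of("stand1",c)+manip.recognise("tag1",c): print(c,np.round(d["at"],3),round(d["conf"],2))
s=manip.read_state();print(s["t"],s["tcp_pos"],s["tool_rot"],s["grip_width"])
E
```

```text
t: 1.2
tcp_pos: [0.4107, -0.2672, 0.2314]
tool_rot: [-0.0, 1.0, 0.002, 0.0]
ft_force: [-0.5, 0.3, -0.2]
grip_width: -0.002
scene [0.586 0.122 0.012] 0.97
scene [ 0.582 -0.172  0.009] 0.8
scene [0.582 0.023 0.01 ] 0.59
scene [ 0.685  0.424 -0.005] 0.3
scene [ 0.559 -0.172  0.048] 0.8
scene [0.566 0.132 0.052] 0.74
scene [0.564 0.026 0.051] 0.73
scene [0.697 0.415 0.05 ] 0.3
top [ 0.578 -0.07   0.014] 0.97
top [ 0.58  -0.171  0.008] 0.95
top [0.583 0.029 0.013] 0.63
top [0.584 0.131 0.013] 0.59
top [ 0.604 -0.074  0.048] 0.96
top [0.545 0.459 0.056] 0.67
top [ 0.555 -0.167  0.052] 0.61
top [0.556 0.03  0.055] 0.57
top [ 0.544 -0.367  0.006] 0.56
top [0.562 0.125 0.051] 0.52
1.4 [ 0.40759634 -0.27119559  0.23125072] [ 4.59571310e-05  9.99999903e-01 -4.21573129e-04 -1.21910578e-04] 0.0004268843841807214
```

```bash
python3 -m pendant '[[0,30,-33,0,0],[0,60,-66,0,0],[0,90,-100,0,0],[0,90,-100,40,0],[0,90,-100,85,0],[0,90,-100,130,0],[0,90,-100,176,0],[0,90,-100,176,0]]' 20
python3 - <<'E'
from rig import manip
import cv2
c=manip.read_camera("top");cv2.imwrite("pics/top1.png",cv2.resize(c["color"][120:300,180:420,::-1],None,fx=3,fy=3))
s=manip.read_state();print(s["t"],s["tcp_pos"],s["ft_force"])
E
```

```text
t: 2.2
tcp_pos: [0.4945, -0.1705, 0.0506]
tool_rot: [-0.002, 1.0, -0.001, -0.004]
ft_force: [-0.1, -0.2, 0.4]
grip_width: 0.001
2.25 [ 0.4964435  -0.17120593  0.05387566] [-0.47089776 -0.19468831  0.50921813]
```

View pics/top1.png

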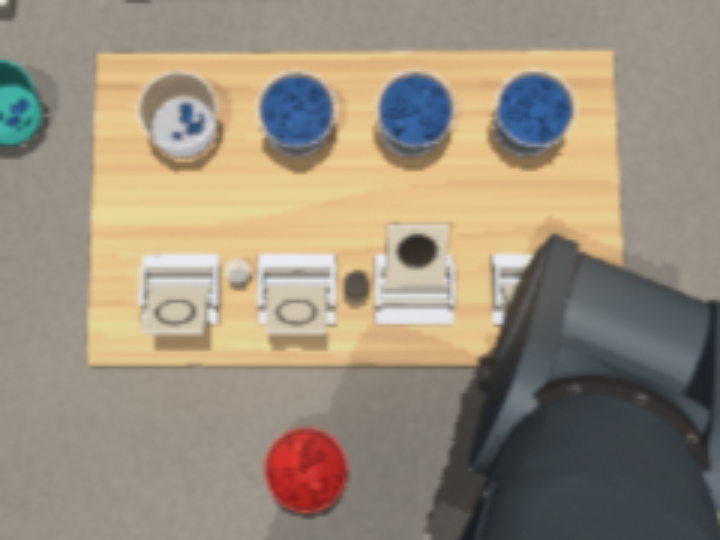

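```bash
python3 -m pendant '[[0,10,0,0,0],[0,18,0,0,0],[0,24,0,0,0],[0,29,0,-1,0],[0,34,0,-2,0],[0,39,0,-3,0],[0,44,0,-4,0],[0,49,0,-5,0]]'
python3 -m pendant '[[0,5,0,-1,0],[0,10,0,-2,0],[0,15,0,-3,0],[0,19,0,-4,0],[0,23,0,-5,0],[0,23,0,-5,0]]'
python3 - <<'E'
from rig import manip
import cv2
c=manip.read_camera("scene");cv2.imwrite("pics/sc2.png",cv2.resize(c["color"][130:310,110:370,::-1],None,fx=3,fy=3))
s=manip.read_state();print(s["t"],s["tcp_pos"],s["ft_force"])
E
```

```text
t: 3.05
tcp_pos: [0.5475, -0.1706, 0.0604]
tool_rot: [-0.0, 1.0, -0.0, -0.0]
ft_force: [-0.2, 0.8, 0.6]
grip_width: -0.003
t: 3.65
tcp_pos: [0.5706, -0.1707, 0.0654]
tool_rot: [0.0, 1.0, -0.0, 0.0]
ft_force: [0.2, 0.7, 0.2]
grip_width: -0.007
3.7 [ 0.57027311 -0.1706173   0.06531218] [ 0.52981322 -0.16610387  0.03752279]
```

View pics/sc2.png

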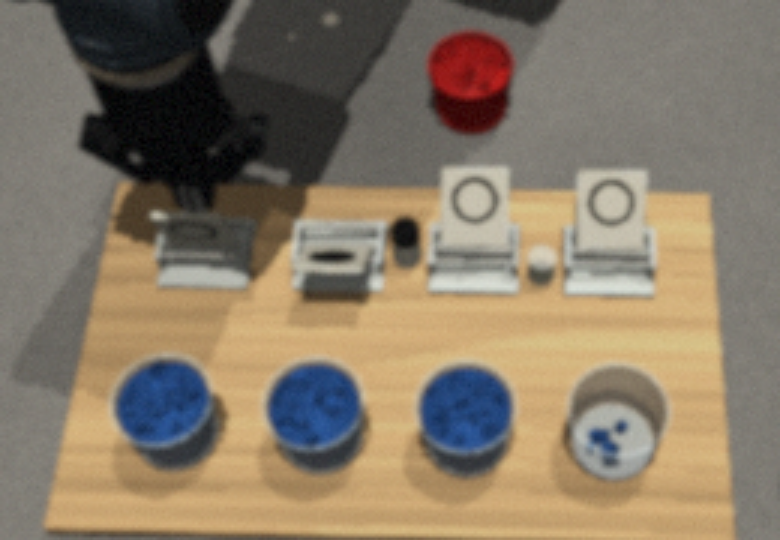

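The tag at crop pixel (205,240) stands nearly upright, so I'll push a bit further.

```bash
python3 -m pendant '[[0,4,0,0,0],[0,8,0,-1,0],[0,12,0,-1,0],[0,16,0,-2,0],[0,20,0,-2,0],[0,20,0,-2,0],[0,20,0,-2,0]]'
python3 - <<'E'
from rig import manip
import cv2
c=manip.read_camera("scene");cv2.imwrite("pics/sc3.png",cv2.resize(c["color"][130:310,110:370,::-1],None,fx=3,fy=3))
s=manip.read_state();print(s["t"],s["tcp_pos"],s["ft_force"])
E
```

```text
t: 4.4
tcp_pos: [0.5901, -0.1706, 0.0672]
tool_rot: [-0.0, 1.0, -0.0, -0.0]
ft_force: [-0.1, 0.4, -0.0]
grip_width: 0.001
4.45 [ 0.58998156 -0.17058337  0.06717142] [-0.4141603  -0.29735896 -0.23409309]
```

View pics/sc3.png

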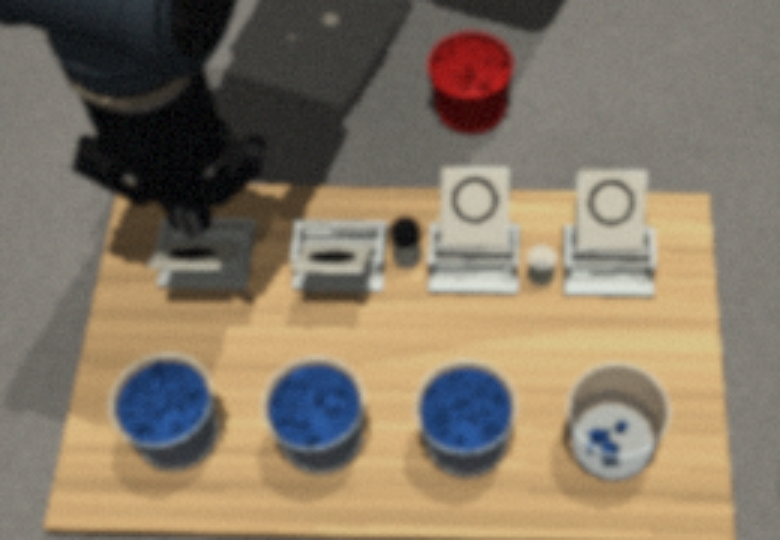

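The first tag is flipped: its disc is face up at crop pixel (190,260). Next I'll back off and move in front of the second.

```bash
python3 -m pendant '[[0,-20,0,0,0],[0,-50,0,-10,0],[0,-90,0,-50,0],[0,-90,-40,-50,0],[0,-90,-85,-50,0],[0,-90,-130,-50,0],[0,-90,-175,-50,0],[0,-90,-198,-50,0]]'
python3 -m pendant '[[0,0,0,0,0],[0,0,0,30,0],[0,0,0,62,0],[0,0,0,62,0]]'
python3 - <<'E'
from rig import manip
import cv2
c=manip.read_camera("scene");cv2.imwrite("pics/sc4.png",cv2.resize(c["color"][130:310,110:370,::-1],None,fx=3,fy=3))
s=manip.read_state();print(s["t"],s["tcp_pos"],s["ft_force"])
E
```

```text
t: 5.25
tcp_pos: [0.4996, 0.0301, 0.1175]
tool_rot: [-0.0, 1.0, 0.001, 0.0]
ft_force: [0.3, -0.7, -0.5]
grip_width: -0.003
t: 5.65
tcp_pos: [0.498, 0.0267, 0.0525]
tool_rot: [-0.0, 1.0, -0.0, -0.003]
ft_force: [-0.1, 0.1, 0.2]
grip_width: -0.006
5.7 [0.49915032 0.02671356 0.05441294] [0.42838283 0.39111478 0.64577088]
```

View pics/sc4.png

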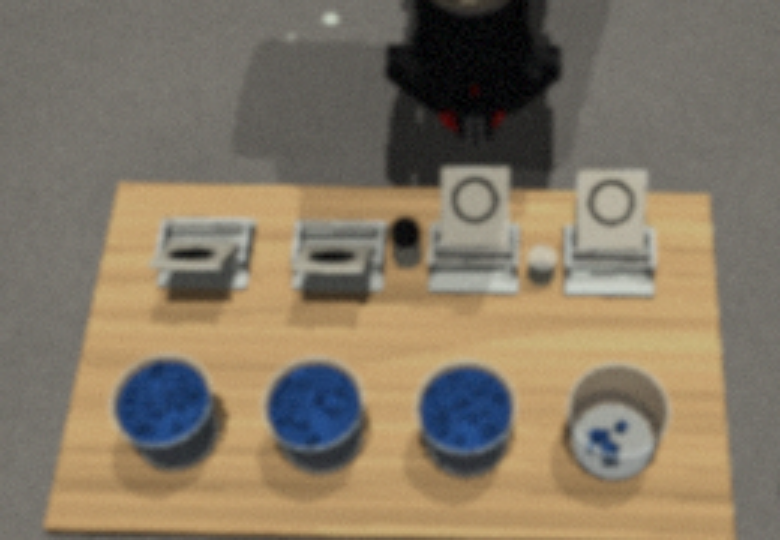

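The finger is centred in front of the third tag, at crop pixel (475,130). I'll make the same push.

```bash
python3 -m pendant '[[0,10,0,0,0],[0,18,0,0,0],[0,24,0,0,0],[0,29,0,-1,0],[0,34,0,-2,0],[0,39,0,-3,0],[0,44,0,-4,0],[0,49,0,-5,0]]'
python3 -m pendant '[[0,5,0,-1,0],[0,10,0,-2,0],[0,15,0,-3,0],[0,19,0,-4,0],[0,23,0,-5,0],[0,27,0,-5,0],[0,31,0,-6,0],[0,35,0,-6,0]]'
python3 -m pendant '[[0,4,0,0,0],[0,8,0,-1,0],[0,8,0,-1,0],[0,8,0,-1,0]]'
python3 - <<'E'
from rig import manip
import cv2
c=manip.read_camera("scene");cv2.imwrite("pics/sc5.png",cv2.resize(c["color"][130:310,110:370,::-1],None,fx=3,fy=3))
s=manip.read_state();print(s["t"],s["tcp_pos"],s["ft_force"])
E
```

```text
t: 6.5
tcp_pos: [0.5496, 0.0274, 0.0604]
tool_rot: [-0.0, 1.0, -0.0, 0.0]
ft_force: [-0.3, -0.7, 0.4]
grip_width: 0.003
t: 7.3
tcp_pos: [0.5845, 0.0274, 0.0664]
tool_rot: [0.0, 1.0, -0.0, 0.0]
ft_force: [-0.5, 0.3, 0.0]
grip_width: -0.0
t: 7.7
tcp_pos: [0.5921, 0.0273, 0.0673]
tool_rot: [0.0, 1.0, -0.0, -0.0]
ft_force: [-0.1, -0.5, 0.2]
grip_width: -0.001
7.75 [0.59201129 0.02736773 0.06722908] [-0.45690646  0.09837316 -0.00789829]
```

View pics/sc5.png

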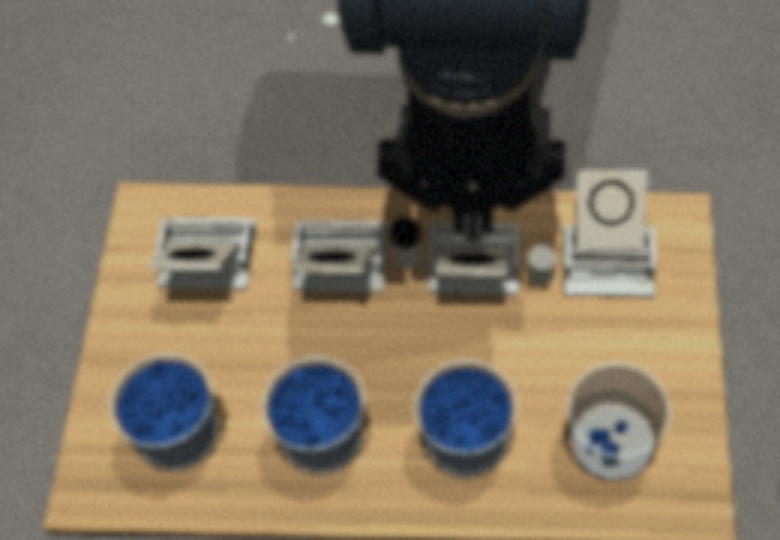

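The third tag is now disc up at crop pixel (473,262). I'll retreat and take a last look.

```bash
python3 -m pendant '[[0,-20,0,0,0],[0,-50,0,-10,0],[0,-90,0,-50,0],[0,-90,0,-90,0],[0,-90,0,-130,0],[0,-90,0,-130,0],[0,-90,0,-130,0],[0,-90,0,-130,0]]'
python3 - <<'E'
from rig import manip
import cv2
for n in("scene","top"):
  c=manip.read_camera(n);cv2.imwrite(f"pics/{n}6.png",cv2.resize(c["color"][110:310,110:410,::-1],None,fx=2.6,fy=2.6))
s=manip.read_state();print(s["t"],s["tcp_pos"],s["ft_force"])
E
```

```text
t: 8.55
tcp_pos: [0.5015, 0.0274, 0.1962]
tool_rot: [-0.0, 1.0, -0.0, -0.001]
ft_force: [-0.9, 0.4, -0.4]
grip_width: 0.003
8.65 [0.50158014 0.02738601 0.19601281] [-0.35724186  0.04142526  0.38410146]
```

View pics/scene6.png

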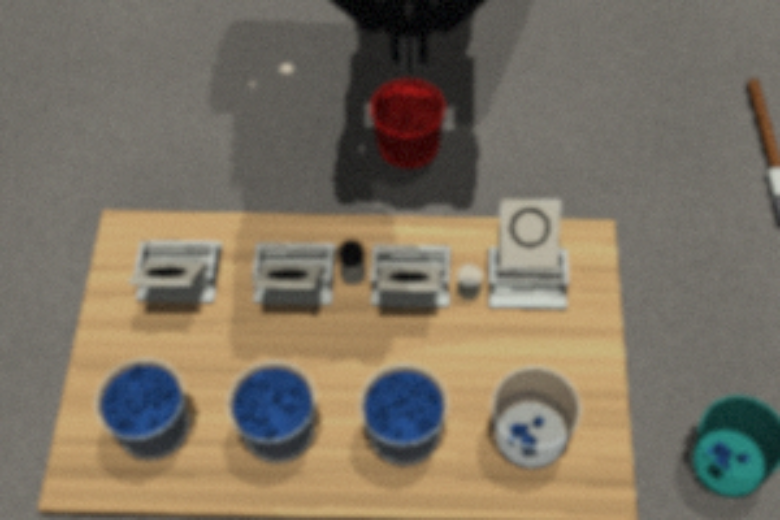

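View pics/top6.png

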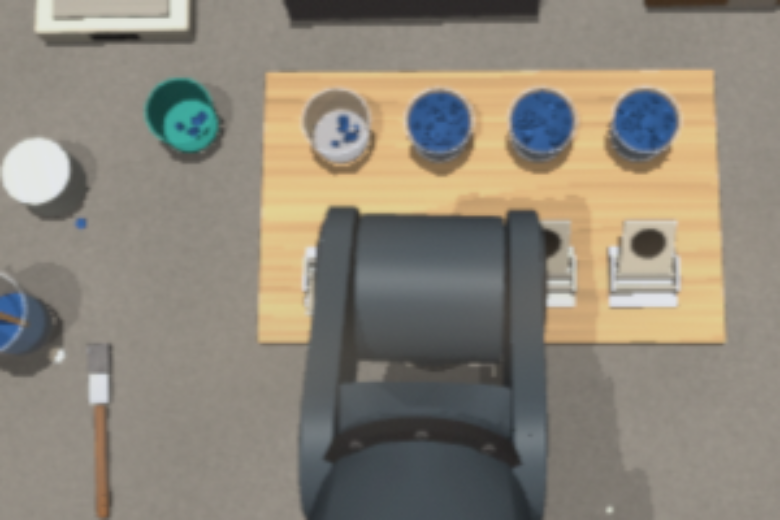

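The scene view shows three tags disc up at (165,270), (290,272) and (405,275), with the low tub's tag ring up at (530,228). The tubs, pot and puck have not moved, and the arm is clear of everything.

```bash
python3 -c "
from rig import manip
manip.close_job()"
```

```text
the job is handed in; nothing more can be done
```

I pushed over the two wrong tags, the ones in front of the full tubs at y ≈ −0.17 and y ≈ +0.03. I used the closed fingertips at about 50 mm/s, and the wrist readings taken between moves stayed under about 1 N. The other two tags were already right, so I left them alone.

The last scene picture shows three discs up at the full tubs and the ring up at the nearly empty one. The tubs, pot and puck look unmoved, and the gripper is clear at z ≈ 0.20 m. In the last top picture the arm hides the tags at y ≈ +0.03 and y ≈ +0.13, so those two are confirmed from the scene camera only. I did not measure the tag angles. The job was handed in at about 8.7 s, with no verdict reported.

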